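# Load a signet ring into the ring engraver

### The job

Slide the engraver's tinted guard window open, take the blue fixture block with the gold signet ring out of the rack and lower it gently, without letting it drop, onto the yellow footprint in the engraver's nest, square and centred, with its ring end towards the lens; then slide the guard fully shut. In the rack the block can only be held by its two ends and in the nest only by its two long sides, so stand it on a free patch of bench in between and take it again; keep it upright, keep the fingers off the ring, and do not disturb the other things on the bench.

Things in the scene. Friction and masses are not known exactly. Their poses are not given: they have to be found in the camera images.
- guard (a joint): travel of the guard window (m): 0 fully shut, 0.165 fully open. An orange tinted pane in a dark frame, 196 x 186 x 6 mm, flat on top of the engraver (pane top 94 mm above the bench), sliding level along the engraver's +y, away from the chamber over the deck. About 1.5 N of friction; it stays where it is left. It starts shut or up to 45 mm ajar
- guard_grip (a point): middle of the black upright handle tab on the guard (moves with it), 112 mm above the bench: tab 50 mm along the engraver's x, 10 mm thick along the engraver's y (the sliding direction), from 94 to 130 mm above the bench. With the guard fully open it is 87 mm in +y from nest
- engraver: fixed white box, the ring engraver; origin on the bench under the centre of the nest; x away from the robot, y towards the lens and deck, z up. 220 mm in x (-110 to 110), 375 mm in y (-100 to 275), 88 mm high, walls 12 mm. Chamber inside: x -98 to 98, y -88 to 90 mm, open at the top. A 34 mm thick lens barrel sticks 24 mm into it from its +y wall, axis 58 mm above the bench
- nest (a point): centre of the yellow footprint (30 mm in x, 52 mm in y) on the nest's floor in the chamber, 16 mm above the bench, axes as the engraver's. Two cheeks stand at y = -30.5 and +30.5 mm (inner faces), 44 mm wide in x, 76 mm above the bench at the top; the top 14 mm flares outward. Open and clear for 80 mm in +x and -x. The block's long axis goes along y, ring end to +y
- nest_ring_end (a point): the middle of the footprint's end towards the lens, 26 mm in +y from nest, where the block's blue_ring_end point belongs
- blue_center (a point): centre (half-way up) of the blue fixture block: 52 mm along its x, 30 mm along its y, 50 mm high, standing, 0.15 to 0.31 kg. Its x axis points to its ring end, z up
- blue_signet: gold signet ring standing fixed on the blue block's top, not to be touched: 8 mm wide across the block, from 5 mm behind to 17 mm ahead (block's x) of the block's centre, up to 13 mm above the block's top. Origin at the centre of the block's underside
- blue_ring_end (a point): bottom edge of the blue block's end face at the ring end: 26 mm in +x and 25 mm below blue_center
- rack: fixed dark wood rack, origin at the centre of its underside, 46 mm in its x and 124 mm in its y; base 6 mm thick; four upright dividers 5 mm thick, 56 mm high at 39 mm pitch along its y make three slots (centres y = -39, 0, 39 mm), each holding one block that stands on the base with its ring end to the rack's +x and both end faces 3 mm proud of the dividers; 2 mm beside each block
- grey_center (a point): centre of the plain aluminium fixture block with a silver ring, same sizes and axes as the blue one; stays in the rack
- red_center (a point): centre of the red fixture block with a silver ring, same sizes and axes as the blue one; stays in the rack
- steel_block: loose steel bench block 60 x 60 x 18 mm, origin at the centre of its underside
- tin: loose small round tin, 54 mm diameter, 30 mm high, origin at the centre of its underside
- mallet: loose hammer lying on the bench, 200 mm along its x, origin at the middle of its length on the bench, handle to -x, head at +x about 90 mm across, 26 mm high
- tweezers: loose steel tweezers lying flat, 136 mm along x, about 20 mm wide, 8 mm high, origin at the middle
- cone: small loose wooden ring cone, 40 mm diameter foot, 72 mm high, origin under its centre
- torch: loose squat white and yellow gas cartridge, 66 mm diameter, 100 mm high, origin under its centre
Not all that is in view belongs to the job. Of the things like the part that bears blue_center, leave any that is pink; of the rest the smaller one is meant.

How it is judged:
By the outcome, as a careful person would: the job done as asked, in the order asked, and still so for the second after the job is handed in, with the robot touching nothing.
It also fails if it takes over 72 s, if anything falls off the work surface, if the arm or the gripper's body presses on something with over 40 N, if the wrist force passes 120 N, or if a joint passes its speed limit or range.

### The arm

A 6-joint arm with a two-finger parallel gripper is mounted at the origin on the work surface. World frame = base frame: x ahead of the robot, y to its left, z up, the work surface at z = 0. Lengths are in m, angles in rad, forces in N, time in s.
With the tool pointing down it reaches from about 0.35 to 0.975 m from the base axis. Payload 4.9 kg.
Tool frame: the origin (TCP) lies at the very end of the fingers, on their centre line; the grasp point (between the pads) lies 19 mm behind it; z points along the fingers, y is the line along which they close (so a half turn about z gives the same grasp; the last joint's range is limited). The gripper opens to 85 mm and grips with 20 to 120 N. Pads are 22 mm wide; open, the fingers measure 114 mm over their backs; the gripper's body (76 mm by 85 mm) begins 54 mm behind the grasp point. The pads swing forward as they close: fully open they stand 13 mm farther back than shut.
Start: joints at [-1.433, 0.053, 1.613, -0, 1.476, -0.119], TCP at [0.159, -0.604, 0.231] pointing down, gripper open.
Joint ranges: [-3.01, 3.01], [-1.01, 2.22], [0.06, 2.58], [-1.02, 4.17], [0.09, 2.62], [-3.14, 3.14]. Speed limits (rad/s): [2.57, 2.57, 3.14, 3.14, 3.14, 3.14].

### API

Orientations are given as a rotation vector (axis times angle).
In Python, from station import * gives the robot as it stands.
- The arm moves only by the shell command python3 -m crank 'ROWS' [OPENING] [FORCE]. ROWS is JSON, a list of rows, each an object with "offset": the shift along the tool's x, y, z in m, a list of three; "twist": the turn, a rotation vector about the tool's x, y, z in degrees, a list of three. In form: [{"offset": [x, y, z], "twist": [rx, ry, rz]}, ...]. A call has 1 to 20 rows; each row is the pose to reach, as a shift and turn from the pose commanded when the call began, along the tool's axes at that moment; what a row does not reach only later rows make up. A row lasts 1/8 s, in which the tool goes at most 62.5 mm and 10.7 degrees, less where a joint would pass 70% of its speed; a pose out of reach is approached as far as the arm can. A call with a gripper value outside its range is refused whole. OPENING is the opening, from 0 (shut) to 1 (fully open), set as the call begins (- or left out, the last holds). The fingers move at their own pace and stop on an object; FORCE is the grip in N (left out, the last holds). Time passes only in rows, so rows that repeat a pose let the fingers close. It gives the time, the measured TCP pose, the force, the opening and the grip force at its end, in the units of the state.
- get_obs(): the state, without advancing time (a new reading comes with each control period).
- get_image(name): name is "scene" or "side" or "wrist"; returns the picture (400x640x3 uint8, red, green, blue); there is no depth.
- get_calibration(name): a dict with "intrinsics" (3x3 intrinsics, pixels), "world_from_camera" (4x4, takes a point from camera to world coordinates); the wrist camera has in their place "tool_from_camera" (4x4, takes a point from camera to tool coordinates, whose origin is the TCP and whose axes are the flange's). Camera axes: x right, y up, looking along -z (the intrinsics and any distortion apply to the point x, -y, -z); pixel columns grow to the right and rows downward; lengths in m; the calibration is good to about 2 mm. A picture is of the moment at which its call begins: read the wrist's pose just before it. get_calibration takes no time and is no camera call.
- finish_job(): hands the job in; it is judged then, once.
Trained networks look in the newest picture that a camera, given by its name, has taken for a name from the list of things; names that differ only in an ending like _2 or _b are one class to them, and where a whole thing is asked for, a point or a joint stands for the part that bears it (a point fixed in the world has none). Each returns a list of dicts, best first, with "confidence" (0 to 1); they miss things now and then, are a little off and sometimes report something else, mostly with a low value. They report only what shows in the picture. A call takes as long as a camera call. They do not tell look-alikes from the thing itself.
- cut_out(query, camera): "region" (400x640 bool, what is visible of it) and "rect" ([centre column, centre row, width, height] in pixels, round what is visible of it).
The state is a dict: "t": time; "q": joint angles; "dq": joint speeds; "effort": joint torques, N m; "tool_pos": TCP position; "tool_rot": TCP orientation; "contact_force": force on the tool from outside, world axes, zero at the start; "wrist_torque": the same for the moment, N m; "opening": finger opening in m; "grip_force": force on a finger pad.
Only numpy, scipy, OpenCV 4.12 (cv2) and the standard library are available. Lean on these libraries where they do the work, as an engineer would, in place of code of your own. Each camera call takes 0.05 s, during which the arm holds its last target. There are 200 camera calls.

## Working session

There is one attempt and no reset: what is moved stays moved. The work goes in short steps, Python scripts to look and compute and a shell command to move; the robot and the scene stay as the last step left them, time stands still between calls to the robot, and variables do not carry over. Pictures are saved under pics/ and viewed, at most 10 in all, crops included, and the job is handed in when it is done.

```bash
ls; mkdir -p pics; python3 - <<'E'
from station import *
import cv2,numpy as np
o=get_obs();print(o)
a=get_image("scene");b=get_image("side")
cv2.imwrite("pics/scene0.png",a[:,:,::-1]);cv2.imwrite("pics/side0.png",b[:,:,::-1])
for n in("scene","side","wrist"):
    print(n,get_calibration(n))
E
```

```text
pics
{'t': 0.0, 'q': array([-1.43299000e+00,  5.33653990e-02,  1.61431802e+00, -7.73710079e-06,
        1.47600768e+00, -1.18998064e-01]), 'dq': array([ 2.05909350e-05,  4.46820648e-04, -1.17352438e-03, -6.44391391e-05,
        6.89761222e-04,  1.44583499e-04]), 'effort': array([ 1.43653018e-03, -3.93682086e+01, -3.70172024e+01,  1.14224904e-04,
        7.07826490e-03,  1.75081760e-05]), 'tool_pos': array([ 0.15865591, -0.60386994,  0.23004339]), 'tool_rot': array([-3.11364914e+00, -4.02012329e-01,  4.30661066e-05]), 'contact_force': array([-0.19221561,  0.26809212,  0.44840661]), 'wrist_torque': array([-0.00862677, -0.07125709, -0.0152764 ]), 'grip_force': 0.0, 'opening': 0.08519112671780214}
scene {'intrinsics': array([[378.07667722,   0.        , 319.29364942],
       [  0.        , 378.07667722, 201.98525514],
       [  0.        ,   0.        ,   1.        ]]), 'world_from_camera': array([[-0.23237677, -0.81087465,  0.53710645,  0.98239443],
       [ 0.97259261, -0.18915991,  0.13521148,  0.02714687],
       [-0.00804056,  0.55380577,  0.83260706,  0.79798589],
       [ 0.      
[... 325 characters left out ...]
0.45739206,  0.77503829,  0.53823433],
       [ 0.01393764,  0.85767583,  0.51400186,  0.50069127],
       [ 0.        ,  0.        ,  0.        ,  1.        ]])}
wrist {'intrinsics': array([[292.4458162 ,   0.        , 322.47272565],
       [  0.        , 292.4458162 , 198.34612664],
       [  0.        ,   0.        ,   1.        ]]), 'tool_from_camera': array([[-3.52754810e-04,  9.63753572e-01,  2.66793794e-01,
         6.75607510e-02],
       [ 9.99998657e-01, -8.69519266e-05,  1.63629955e-03,
        -4.54802092e-04],
       [ 1.60018777e-03,  2.66794013e-01, -9.63752247e-01,
        -1.41635255e-01],
       [ 0.00000000e+00,  0.00000000e+00,  0.00000000e+00,
         1.00000000e+00]])}
```

View pics/scene0.png

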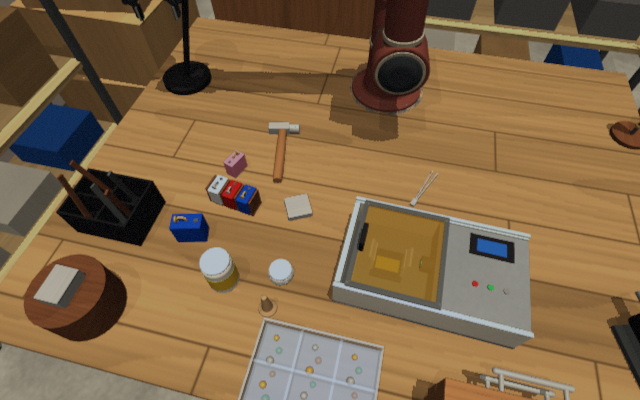

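View pics/side0.png

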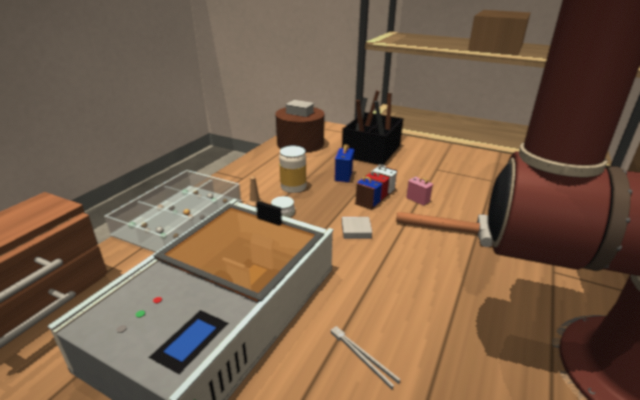

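```bash
cat > h.py <<'E'
from station import *
import numpy as np,cv2
from scipy.spatial.transform import Rotation as R
def cam(n):
    c=get_calibration(n)
    if n!="wrist": return c["intrinsics"],c["world_from_camera"]
    o=get_obs();T=np.eye(4);T[:3,:3]=R.from_rotvec(o["tool_rot"]).as_matrix();T[:3,3]=o["tool_pos"]
    return c["intrinsics"],T@c["tool_from_camera"]
def p2w(KT,uv,z):
    K,T=KT;uv=np.atleast_2d(np.float64(uv))
    d=np.c_[(uv[:,0]-K[0,2])/K[0,0],-(uv[:,1]-K[1,2])/K[1,1],-np.ones(len(uv))]@T[:3,:3].T
    return T[:3,3]+d*((z-T[2,3])/d[:,2])[:,None]
def w2p(KT,X):
    K,T=KT;c=(np.atleast_2d(X)-T[:3,3])@T[:3,:3];c=np.c_[c[:,0],-c[:,1],-c[:,2]]@K.T
    return c[:,:2]/c[:,2:]
def save(n,img,box=None,s=1):
    if box: img=img[box[1]:box[3],box[0]:box[2]]
    cv2.imwrite("pics/"+n,cv2.resize(img,None,fx=s,fy=s,interpolation=cv2.INTER_CUBIC)[:,:,::-1])
E
python3 - <<'E'
from h import *
S=cam("scene");np.set_printoptions(precision=3,suppress=True)
get_image("scene")
for q in["blue_center","rack","red_center","grey_center","engraver","guard","guard_grip","steel_block","tin","mallet","tweezers","cone","torch"]:
    for r in cut_out(q,"scene")[:3]:
        if r["confidence"]>.3: print(q,round(r["confidence"],2),np.round(r["rect"]),p2w(S,r["rect"][:2],.03)[0,:2])
print(p2w(S,[(360,200),(530,237),(524,330),(336,282)],.088))
E
```

```text
blue_center 0.91 [189. 226.  41.  34.] [ 0.623 -0.381]
blue_center 0.81 [245. 200.  20.  26.] [ 0.523 -0.275]
blue_center 0.55 [237. 165.  24.  24.] [ 0.422 -0.335]
rack 0.66 [234. 196.  57.  38.] [ 0.517 -0.308]
red_center 0.88 [231. 194.  22.  26.] [ 0.514 -0.316]
red_center 0.74 [234. 196.  57.  37.] [ 0.517 -0.307]
grey_center 0.8 [219. 192.  18.  28.] [ 0.514 -0.349]
engraver 0.87 [433. 272. 202. 150.] [0.608 0.185]
engraver 0.51 [280. 273.  22.  26.] [ 0.686 -0.137]
guard 0.65 [397. 255. 106. 109.] [0.586 0.104]
guard 0.35 [245. 202.  21.  28.] [ 0.528 -0.275]
guard_grip 0.85 [398. 255. 104. 115.] [0.584 0.106]
steel_block 0.73 [298. 206.  31.  24.] [ 0.511 -0.145]
tin 0.69 [280. 272.  24.  25.] [ 0.685 -0.138]
mallet 0.73 [284. 153.  38.  63.] [ 0.355 -0.227]
mallet 0.5 [267. 306.  15.  23.] [ 0.762 -0.142]
tweezers 0.57 [424. 189.  26.  38.] [0.389 0.148]
cone 0.69 [266. 307.  18.  23.] [ 0.764 -0.143]
torch 0.68 [218. 270.  43.  46.] [ 0.71  -0.272]
[[ 0.498  0.     0.088]
 [ 0.51   0.366  0.088]
 [ 0.713  0.343  0.088]
 [ 0.702 -0.012  0.088]]
```

```bash
cat >> h.py <<'E'
def goal(pos,yaw):
    "offset/twist from the present pose to TCP pos, tool pointing down, tool x at yaw (deg)"
    o=get_obs();M=R.from_rotvec(o["tool_rot"]).as_matrix();c,s=np.cos(np.radians(yaw)),np.sin(np.radians(yaw))
    G=np.array([[c,s,0],[s,-c,0],[0,0,-1.]])
    print("offset",np.round(M.T@(np.array(pos)-o["tool_pos"]),4),"twist",np.round(np.degrees(R.from_matrix(M.T@G).as_rotvec()),2),
          "now",np.round(o["tool_pos"],4),"yaw",round(np.degrees(np.arctan2(M[1,0],M[0,0])),2),"t",o["t"])
E
python3 -c "
from h import *
goal([.5,-.24,.27],0)"
```

```text
offset [ 0.4226 -0.2659 -0.0387] twist [ 0.    0.   14.71] now [ 0.1587 -0.6045  0.2314] yaw 14.71 t 0.8
```

```bash
python3 -m crank '[{"offset":[0.423,-0.266,-0.039],"twist":[0,0,14.7]},{"offset":[0.423,-0.266,-0.039],"twist":[0,0,14.7]},{"offset":[0.423,-0.266,-0.039],"twist":[0,0,14.7]},{"offset":[0.423,-0.266,-0.039],"twist":[0,0,14.7]},{"offset":[0.423,-0.266,-0.039],"twist":[0,0,14.7]},{"offset":[0.423,-0.266,-0.039],"twist":[0,0,14.7]},{"offset":[0.423,-0.266,-0.039],"twist":[0,0,14.7]},{"offset":[0.423,-0.266,-0.039],"twist":[0,0,14.7]},{"offset":[0.423,-0.266,-0.039],"twist":[0,0,14.7]},{"offset":[0.423,-0.266,-0.039],"twist":[0,0,14.7]},{"offset":[0.423,-0.266,-0.039],"twist":[0,0,14.7]},{"offset":[0.423,-0.266,-0.039],"twist":[0,0,14.7]}]' 
python3 - <<'E'
from h import *
W=cam("wrist");im=get_image("wrist");np.save("w1.npy",im);np.save("w1T.npy",W[1]);save("w1.png",im)
goal([.5,-.24,.27],0)
E
```

```text
t: 2.3
tool_pos: [0.4995, -0.2408, 0.2702]
tool_rot: [-3.142, 0.003, 0.0]
contact_force: [0.1, -0.3, 0.0]
opening: 0.0852
grip_force: 0.0
offset [ 0.0004 -0.0007  0.0002] twist [-0.    0.01 -0.1 ] now [ 0.4996 -0.2407  0.2702] yaw -0.1 t 2.35
```

View pics/w1.png

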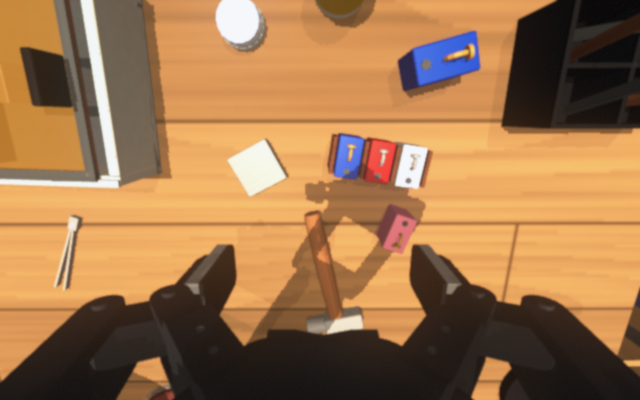

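```bash
python3 -m crank '[{"offset":[0.05,-0.29,0],"twist":[0,0,0]},{"offset":[0.05,-0.29,0],"twist":[0,0,0]},{"offset":[0.05,-0.29,0],"twist":[0,0,0]},{"offset":[0.05,-0.29,0],"twist":[0,0,0]},{"offset":[0.05,-0.29,0],"twist":[0,0,0]},{"offset":[0.05,-0.29,0],"twist":[0,0,0]},{"offset":[0.05,-0.29,0],"twist":[0,0,0]},{"offset":[0.05,-0.29,0],"twist":[0,0,0]}]' 
python3 - <<'E'
from h import *
W=cam("wrist");im=get_image("wrist");np.save("w2.npy",im);np.save("w2T.npy",W[1]);save("w2.png",im)
a=np.load("w1.npy")
big=cv2.resize(a[115:205,310:450],None,fx=5,fy=5,interpolation=cv2.INTER_CUBIC);cv2.imwrite("pics/w1crop.png",big[:,:,::-1])
E
```

```text
t: 3.35
tool_pos: [0.5502, 0.0488, 0.2703]
tool_rot: [3.141, -0.003, -0.0]
contact_force: [0.1, 0.2, -0.3]
opening: 0.0856
grip_force: 0.0
```

View pics/w2.png

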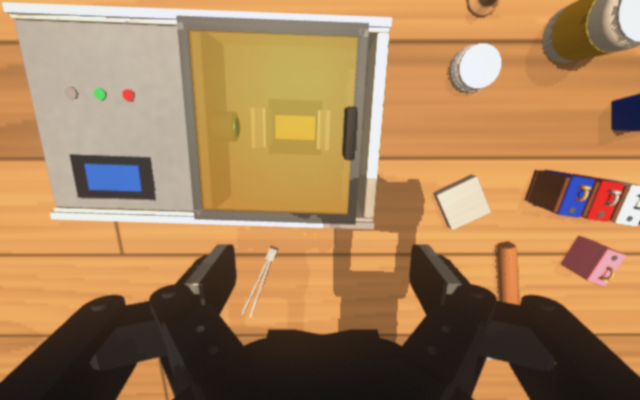

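View pics/w1crop.png

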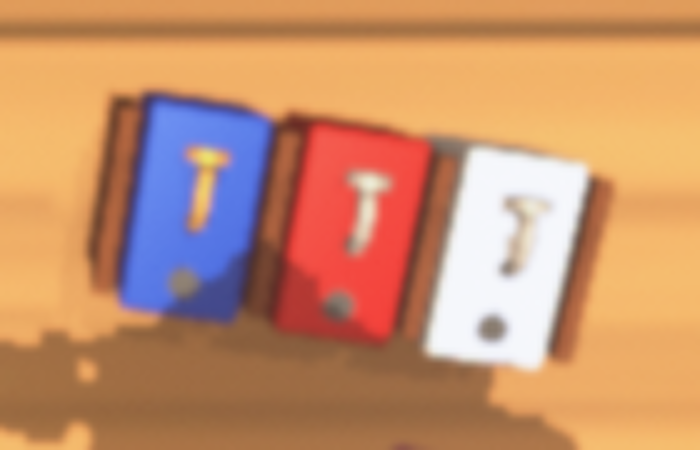

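```bash
python3 - <<'E'
from h import *
np.set_printoptions(precision=4,suppress=True)
K=get_calibration("wrist")["intrinsics"]
W1=(K,np.load("w1T.npy"));W2=(K,np.load("w2T.npy"))
loc=np.array([[26,15],[26,-15],[-26,-15],[-26,15]])/1e3
def fit(A,B):
    a=A-A.mean(0);b=B-B.mean(0);th=np.arctan2((a[:,0]*b[:,1]-a[:,1]*b[:,0]).sum(),(a*b).sum())
    c,s=np.cos(th),np.sin(th);M=np.array([[c,-s],[s,c]]);t=B.mean(0)-M@A.mean(0)
    print(np.degrees(th),t,"res",1e3*(B-A@M.T-t).ravel());return th,t
cs=[[(150,96),(274,122),(237,322),(120,305)],[(308,122),(432,140),(390,342),(277,328)],[(467,147),(591,165),(540,368),(425,352)]]
A=[];B=[]
for y,c in zip((.039,0,-.039),cs):
    w=p2w(W1,np.array([310,115])+np.array(c)/5,.056)[:,:2]
    fit(loc,w);A.append(loc+[0,y]);B.append(w)
print("rack");fit(np.vstack(A),np.vstack(B))
print("engr");w=p2w(W2,[(391,18),(373,227),(52,212),(3,8)],.088)[:,:2]
fit(np.array([[110,-100],[-110,-100],[-110,275],[110,275]])/1e3,w)
# yellow footprint
im=np.load("w2.npy").astype(int);m=np.zeros(im.shape[:2],np.uint8);sub=im[100:155,260:325]
hsv=cv2.cvtColor(np.load("w2.npy"),cv2.COLOR_RGB2HSV)
print(im[127,296],im[127,270],im[105,296])
mm=((hsv[...,2]>205)&(hsv[...,1]>120)).astype(np.uint8);mm[:100]=0;mm[155:]=0;mm[:,:262]=0;mm[:,325:]=0
print(mm.sum(),cv2.minAreaRect(np.argwhere(mm)[:,::-1].astype(np.float32)))
print("nest",p2w(W2,[(295.5,127.5)],.016),"tab top",p2w(W2,[(350,133)],.13),p2w(W2,[(350,133)],.112))
E
```

```text
-8.613834446611753 [ 0.5196 -0.272 ] res [-0.0632  0.3946 -1.7163  0.3317  0.9662 -0.0565  0.8132 -0.6698]
-7.405741822823517 [ 0.5142 -0.3103] res [-0.612   0.2375 -1.0524  0.0821  0.961   0.5925  0.7034 -0.9122]
-8.336094113935935 [ 0.508  -0.3483] res [-0.5525  0.2911 -0.5473 -0.1785  0.647   0.2846  0.4527 -0.3972]
rack
-8.401447152461637 [ 0.5139 -0.3102] res [-0.0599 -0.099  -1.823  -0.1455  0.888  -0.3431  0.845  -0.9728 -0.5257
  0.6323 -0.4496  0.4051  1.4394  0.0205  0.6655 -1.4126 -0.81    0.8017
 -0.771   0.3271  0.4147  0.7315  0.1866  0.0547]
engr
-2.0699870285130313 [0.606  0.0872] res [-1.0346 -1.1547  0.0795 -1.0362  5.8272 -0.6702 -4.8722  2.8611]
[228 189  75] [192 161  78] [185 160  78]
1294 ((293.0010986328125, 128.46670532226562), (63.33150100708008, 38.97835922241211), 1.9091522693634033)
nest [[0.6047 0.0852 0.016 ]] tab top [[0.6033 0.0236 0.13  ]] [[0.6024 0.022  0.112 ]]
```

```bash
python3 -m crank '[{"offset":[0.053,0.025,0.05],"twist":[0,0,2]},{"offset":[0.053,0.025,0.11],"twist":[0,0,2]},{"offset":[0.053,0.025,0.14],"twist":[0,0,2]},{"offset":[0.053,0.025,0.168],"twist":[0,0,2]},{"offset":[0.053,0.025,0.168],"twist":[0,0,2]}]' 1 25
python3 -m crank '[{"offset":[0,0,0],"twist":[0,0,0]},{"offset":[0,0,0],"twist":[0,0,0]},{"offset":[0,0,0],"twist":[0,0,0]},{"offset":[0,0,0],"twist":[0,0,0]},{"offset":[0,0,0],"twist":[0,0,0]},{"offset":[0,0,0],"twist":[0,0,0]}]' 0 25
```

```text
t: 4.03
tool_pos: [0.601, 0.0243, 0.0992]
tool_rot: [-3.141, 0.057, 0.01]
contact_force: [-1.3, -0.8, 0.2]
opening: 0.0854
grip_force: 0.0
t: 4.78
tool_pos: [0.6037, 0.0251, 0.1032]
tool_rot: [3.141, -0.055, 0.002]
contact_force: [-2.0, -1.7, 5.1]
opening: 0.0096
grip_force: 28.8
```

```bash
python3 -m crank '[{"offset":[0,-0.01,0],"twist":[0,0,0]},{"offset":[0,-0.03,0],"twist":[0,0,0]},{"offset":[0,-0.055,0],"twist":[0,0,0]},{"offset":[0,-0.08,0],"twist":[0,0,0]},{"offset":[0,-0.105,0],"twist":[0,0,0]},{"offset":[0,-0.125,0],"twist":[0,0,0]},{"offset":[0,-0.14,0],"twist":[0,0,0]},{"offset":[0,-0.147,0],"twist":[0,0,0]},{"offset":[0,-0.15,0],"twist":[0,0,0]},{"offset":[0,-0.15,0],"twist":[0,0,0]}]' - 25
```

```text
t: 6.02
tool_pos: [0.609, 0.1722, 0.1032]
tool_rot: [3.135, -0.055, 0.001]
contact_force: [-2.3, -11.2, 9.0]
opening: 0.0092
grip_force: 29.3
```

```bash
python3 -m crank '[{"offset":[0,0.003,0],"twist":[0,0,0]},{"offset":[0,0.003,0],"twist":[0,0,0]},{"offset":[0,0.003,0],"twist":[0,0,0]}]' 1 25
python3 -m crank '[{"offset":[0,0.003,-0.03],"twist":[0,0,0]},{"offset":[0,0.003,-0.06],"twist":[0,0,0]},{"offset":[-0.05,0.07,-0.1],"twist":[0,0,0]},{"offset":[-0.05,0.1,-0.13],"twist":[0,0,0]},{"offset":[-0.05,0.1,-0.13],"twist":[0,0,0]},{"offset":[-0.05,0.1,-0.13],"twist":[0,0,0]}]'
python3 - <<'E'
from h import *
W=cam("wrist");im=get_image("wrist");np.save("w3.npy",im);np.save("w3T.npy",W[1]);save("w3.png",im,(140,0,460,230),2.4)
goal([.53,-.2,.25],-8.4)
E
```

```text
t: 6.4
tool_pos: [0.6078, 0.1725, 0.1015]
tool_rot: [-3.141, 0.054, 0.002]
contact_force: [-0.4, 0.3, 0.4]
opening: 0.0639
grip_force: 0.0
t: 7.15
tool_pos: [0.5549, 0.0742, 0.2322]
tool_rot: [-3.14, 0.055, -0.001]
contact_force: [0.2, -0.4, -0.7]
opening: 0.0851
grip_force: 0.0
offset [-0.0151  0.2753 -0.0191] twist [-0.03  0.1   6.43] now [0.5545 0.0746 0.2311] yaw -1.97 t 7.2
```

View pics/w3.png

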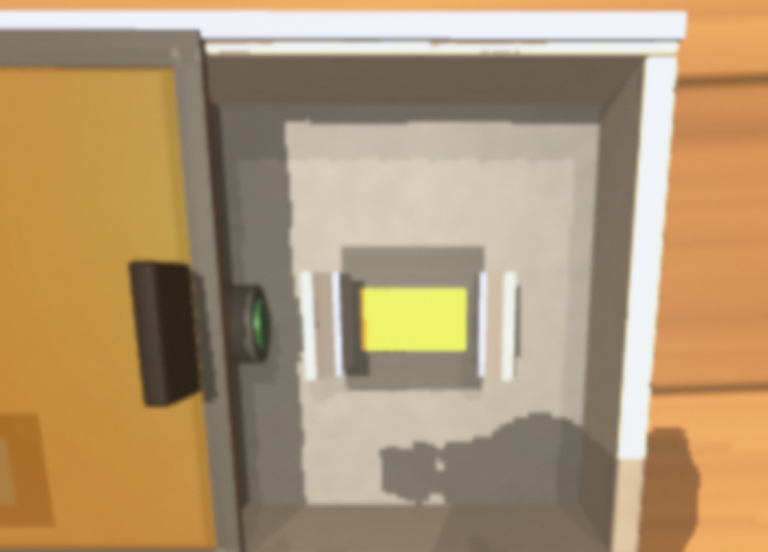

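```bash
python3 - <<'E'
from h import *
np.set_printoptions(precision=4,suppress=True)
K=get_calibration("wrist")["intrinsics"]
W=[None]+[(K,np.load(f"w{i}T.npy")) for i in (1,2,3)]
c=np.array([(361,288),(467,288),(467,351),(362,352)])/2.4+[140,0]
hsv=cv2.cvtColor(np.load("w3.npy"),cv2.COLOR_RGB2HSV)
m=((hsv[...,2]>200)&(hsv[...,1]>110)&(abs(hsv[...,0].astype(int)-30)<5)).astype(np.uint8)
m[:110]=0;m[160:]=0;m[:,:280]=0;m[:,345:]=0
print(m.sum());uv=np.argwhere(m)[:,::-1];w=p2w(W[3],uv,.016)[:,:2];print("mask centroid",w.mean(0),cv2.minAreaRect((w*1000).astype(np.float32)))
w=p2w(W[3],c,.016)[:,:2];print(w,w.mean(0))
print("rim",p2w(W[3],np.array([(685,12),(0,12),(677,57),(650,57),(205,42)])/2.4+[140,0],.088))
print("mallet tip",p2w(W[1],[(305,215),(322,212)],.02),"pink",p2w(W[1],[(390,205),(415,222)],.05),"steel",p2w(W[1],[(228,160),(265,140),(287,175),(250,195)],.018))
print("tweez",p2w(W[2],[(272,248),(245,316)],.004),"patch px",w2p(W[2],[(.40,-.05,0)]))
E
```

```text
1079
mask centroid [0.6053 0.0853] ((605.1090698242188, 85.47760009765625), (49.16792297363281, 29.197168350219727), 87.98050689697266)
[[0.6206 0.111 ]
 [0.6188 0.0588]
 [0.5881 0.0595]
 [0.5895 0.1125]] [0.6042 0.0855]
rim [[ 0.7118 -0.0186  0.088 ]
 [ 0.7207  0.2261  0.088 ]
 [ 0.6976 -0.0166  0.088 ]
 [ 0.698  -0.0068  0.088 ]
 [ 0.7086  0.1539  0.088 ]]
mallet tip [[ 0.4339 -0.2148  0.02  ]
 [ 0.4383 -0.2388  0.02  ]] pink [[ 0.4576 -0.3268  0.05  ]
 [ 0.4342 -0.361   0.05  ]] steel [[ 0.5117 -0.1122  0.018 ]
 [ 0.5381 -0.1636  0.018 ]
 [ 0.491  -0.1911  0.018 ]
 [ 0.4628 -0.1386  0.018 ]]
tweez [[0.4264 0.1269 0.004 ]
 [0.3057 0.1767 0.004 ]] patch px [[386.9103 262.293 ]]
```

```bash
python3 -c "
from h import *
goal([.5196,-.2716,.14],81.6)"
```

```text
offset [-0.0229  0.3472  0.0909] twist [-1.000e-01  6.000e-02 -8.357e+01] now [0.5545 0.0746 0.2311] yaw -1.97 t 7.2
```

```bash
python3 -m crank '[{"offset":[-0.023,0.06,0],"twist":[0,0,-10]},{"offset":[-0.023,0.12,0],"twist":[0,0,-20]},{"offset":[-0.023,0.18,0],"twist":[0,0,-30]},{"offset":[-0.023,0.24,0],"twist":[0,0,-40]},{"offset":[-0.023,0.3,0],"twist":[0,0,-50]},{"offset":[-0.023,0.347,0],"twist":[0,0,-60]},{"offset":[-0.023,0.347,0.03],"twist":[0,0,-70]},{"offset":[-0.023,0.347,0.06],"twist":[0,0,-80]},{"offset":[-0.023,0.347,0.091],"twist":[0,0,-83.6]},{"offset":[-0.023,0.347,0.091],"twist":[0,0,-83.6]},{"offset":[-0.023,0.347,0.091],"twist":[0,0,-83.6]},{"offset":[-0.023,0.347,0.091],"twist":[0,0,-83.6]}]'
python3 - <<'E'
from h import *
W=cam("wrist");im=get_image("wrist");np.save("w4.npy",im);np.save("w4T.npy",W[1]);save("w4.png",im,(200,100,440,280),3.3)
E
```

```text
t: 8.7
tool_pos: [0.521, -0.2723, 0.143]
tool_rot: [2.376, 2.051, 0.001]
contact_force: [0.1, -0.4, -0.3]
opening: 0.0856
grip_force: 0.0
```

View pics/w4.png

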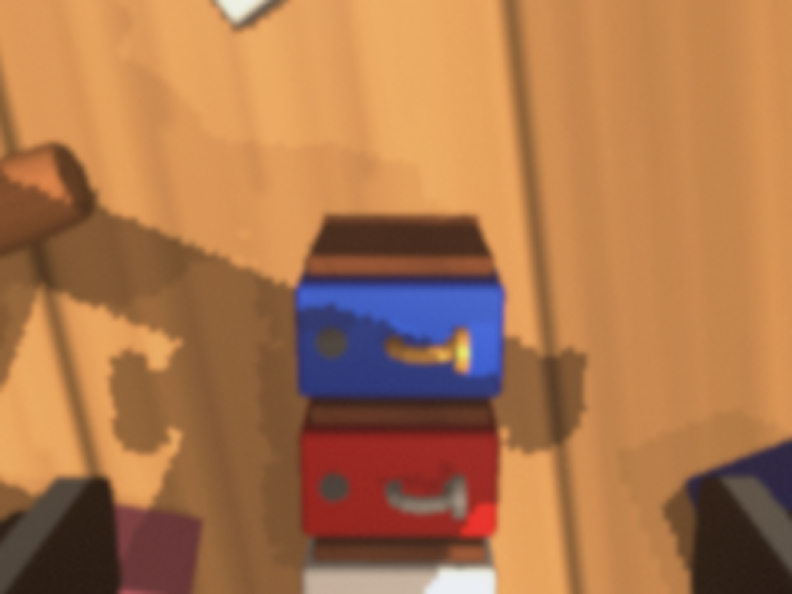

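```bash
python3 - <<'E'
from h import *
K=get_calibration("wrist")["intrinsics"];W=(K,np.load("w4T.npy"))
w=p2w(W,np.array([(297,285),(503,283),(503,398),(299,398)])/3.3+[200,100],.056)[:,:2]
print(w,w.mean(0)); d=(w[1]+w[2]-w[0]-w[3]);print(np.degrees(np.arctan2(d[1],d[0])))
m=.5*(w.mean(0)+[.5196,-.2716])
goal([*m,.015],81.6)
E
```

```text
[[ 0.49728815 -0.25372268]
 [ 0.54686702 -0.26058227]
 [ 0.5433397  -0.29000635]
 [ 0.49267648 -0.28246024]] [ 0.52004284 -0.27169289]
-8.177933844385997
offset [ 0.0007 -0.0015  0.1281] twist [0.15 0.07 0.02] now [ 0.5209 -0.2724  0.1431] yaw 81.62 t 8.75
```

```bash
python3 -m crank '[{"offset":[0.001,-0.0015,0.04],"twist":[0,0,0]},{"offset":[0.001,-0.0015,0.08],"twist":[0,0,0]},{"offset":[0.001,-0.0015,0.11],"twist":[0,0,0]},{"offset":[0.001,-0.0015,0.127],"twist":[0,0,0]},{"offset":[0.001,-0.0015,0.127],"twist":[0,0,0]},{"offset":[0.001,-0.0015,0.127],"twist":[0,0,0]}]'
python3 -m crank '[{"offset":[0,0,0],"twist":[0,0,0]},{"offset":[0,0,0],"twist":[0,0,0]},{"offset":[0,0,0],"twist":[0,0,0]},{"offset":[0,0,0],"twist":[0,0,0]},{"offset":[0,0,0],"twist":[0,0,0]}]' 0 45
```

```text
t: 9.5
tool_pos: [0.5198, -0.2716, 0.0161]
tool_rot: [2.376, 2.051, 0.001]
contact_force: [0.7, 0.5, 0.8]
opening: 0.0856
grip_force: 0.0
t: 10.12
tool_pos: [0.5194, -0.2714, 0.0156]
tool_rot: [2.376, 2.052, 0.001]
contact_force: [-0.3, 0.3, 7.0]
opening: 0.0515
grip_force: 47.8
```

```bash
python3 -m crank '[{"offset":[0,0,-0.008],"twist":[0,0,0]},{"offset":[0,0,-0.025],"twist":[0,0,0]},{"offset":[0,0,-0.05],"twist":[0,0,0]},{"offset":[0,0,-0.08],"twist":[0,0,0]},{"offset":[0,0,-0.1],"twist":[0,0,0]},{"offset":[0,0,-0.1],"twist":[0,0,0]}]'
python3 -c "
from h import *
goal([.40,-.05,.115],178)"
```

```text
t: 10.88
tool_pos: [0.5197, -0.2716, 0.1168]
tool_rot: [2.375, 2.05, 0.002]
contact_force: [0.7, 0.2, -2.3]
opening: 0.0519
grip_force: 47.4
offset [ 0.2018 -0.1507  0.0008] twist [ 8.000e-02  2.700e-01 -9.638e+01] now [ 0.5197 -0.2716  0.1168] yaw 81.61 t 10.875
```

```bash
python3 -m crank '[{"offset":[0.02,-0.015,0],"twist":[0,0,-8]},{"offset":[0.04,-0.03,0],"twist":[0,0,-17]},{"offset":[0.06,-0.045,0],"twist":[0,0,-26]},{"offset":[0.08,-0.06,0],"twist":[0,0,-35]},{"offset":[0.1,-0.075,0],"twist":[0,0,-44]},{"offset":[0.12,-0.09,0],"twist":[0,0,-53]},{"offset":[0.14,-0.105,0],"twist":[0,0,-62]},{"offset":[0.16,-0.12,0],"twist":[0,0,-71]},{"offset":[0.18,-0.135,0],"twist":[0,0,-80]},{"offset":[0.19,-0.142,0],"twist":[0,0,-88]},{"offset":[0.202,-0.151,0],"twist":[0,0,-94]},{"offset":[0.202,-0.151,0],"twist":[0,0,-96.4]},{"offset":[0.202,-0.151,0],"twist":[0,0,-96.4]},{"offset":[0.202,-0.151,0],"twist":[0,0,-96.4]},{"offset":[0.202,-0.151,0],"twist":[0,0,-96.4]}]'
python3 -c "
from h import *
goal([.40,-.05,.0096],178)"
```

```text
t: 12.75
tool_pos: [0.3985, -0.0491, 0.114]
tool_rot: [-0.055, -3.14, -0.0]
contact_force: [-0.7, -0.1, -2.6]
opening: 0.0515
grip_force: 47.6
offset [-0.0016 -0.0009  0.1044] twist [ 0.01 -0.04 -0.02] now [ 0.3985 -0.0491  0.114 ] yaw 177.98 t 12.75
```

```bash
python3 -m crank '[{"offset":[0,0,0.03],"twist":[0,0,0]},{"offset":[0,0,0.06],"twist":[0,0,0]},{"offset":[0,0,0.085],"twist":[0,0,0]},{"offset":[0,0,0.096],"twist":[0,0,0]},{"offset":[0,0,0.099],"twist":[0,0,0]},{"offset":[0,0,0.101],"twist":[0,0,0]},{"offset":[0,0,0.102],"twist":[0,0,0]},{"offset":[0,0,0.103],"twist":[0,0,0]},{"offset":[0,0,0.103],"twist":[0,0,0]}]'
```

```text
t: 13.88
tool_pos: [0.3988, -0.049, 0.0116]
tool_rot: [0.054, 3.141, -0.0]
contact_force: [-0.3, 0.3, -2.5]
opening: 0.0515
grip_force: 47.7
```

```bash
python3 -m crank '[{"offset":[0,0,0.001],"twist":[0,0,0]},{"offset":[0,0,0.001],"twist":[0,0,0]},{"offset":[0,0,0.002],"twist":[0,0,0]},{"offset":[0,0,0.002],"twist":[0,0,0]}]'
```

```text
t: 14.38
tool_pos: [0.3988, -0.049, 0.0096]
tool_rot: [-0.054, -3.141, -0.0]
contact_force: [-0.9, 0.2, 1.3]
opening: 0.0516
grip_force: 47.9
```

```bash
python3 -m crank '[{"offset":[0,0,0.0007],"twist":[0,0,0]},{"offset":[0,0,0.0007],"twist":[0,0,0]}]'
python3 -m crank '[{"offset":[0,0,0],"twist":[0,0,0]},{"offset":[0,0,0],"twist":[0,0,0]},{"offset":[0,0,0],"twist":[0,0,0]},{"offset":[0,0,0],"twist":[0,0,0]},{"offset":[0,0,-0.03],"twist":[0,0,0]},{"offset":[0,0,-0.08],"twist":[0,0,0]},{"offset":[0,0,-0.12],"twist":[0,0,10]},{"offset":[0,0,-0.13],"twist":[0,0,20]},{"offset":[0,0,-0.13],"twist":[0,0,30]},{"offset":[0,0,-0.13],"twist":[0,0,40]},{"offset":[0,0,-0.13],"twist":[0,0,50]},{"offset":[0,0,-0.13],"twist":[0,0,60]},{"offset":[0,0,-0.13],"twist":[0,0,70]},{"offset":[0,0,-0.13],"twist":[0,0,80]},{"offset":[0,0,-0.13],"twist":[0,0,90]},{"offset":[0,0,-0.13],"twist":[0,0,90]},{"offset":[0,0,-0.13],"twist":[0,0,90]}]' 1
python3 - <<'E'
from h import *
W=cam("wrist");im=get_image("wrist");np.save("w5.npy",im);np.save("w5T.npy",W[1]);save("w5.png",im,(200,100,440,280),3.3)
goal([.399,-.049,.14],88)
E
```

```text
t: 14.62
tool_pos: [0.3988, -0.049, 0.0096]
tool_rot: [-0.054, -3.14, -0.0]
contact_force: [-5.7, 1.1, 8.7]
opening: 0.0518
grip_force: 48.9
t: 16.75
tool_pos: [0.3986, -0.0489, 0.1385]
tool_rot: [-2.257, -2.185, 0.0]
contact_force: [0.3, 0.4, -0.7]
opening: 0.0855
grip_force: 0.0
offset [-0.      0.0004 -0.0014] twist [-0.   -0.    0.13] now [ 0.3986 -0.049   0.1386] yaw 88.13 t 16.8
```

View pics/w5.png

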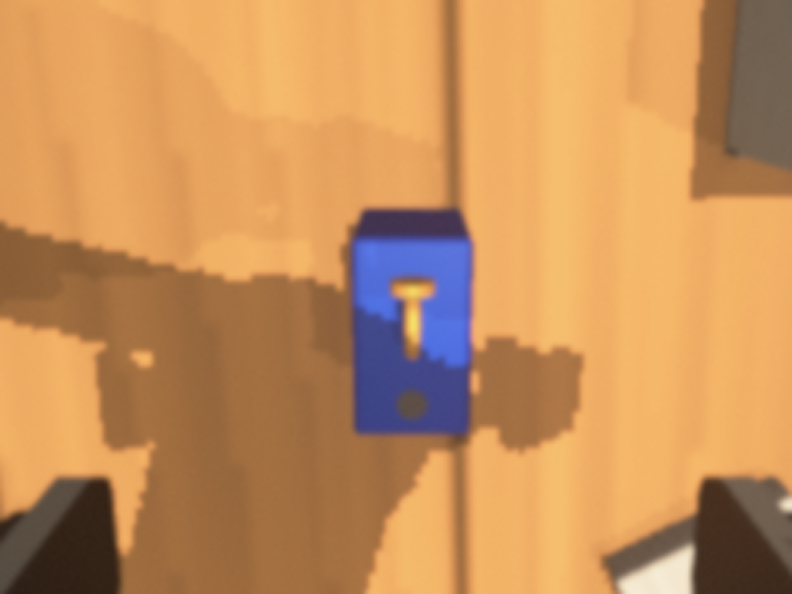

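```bash
python3 - <<'E'
from h import *
K=get_calibration("wrist")["intrinsics"];W=(K,np.load("w5T.npy"))
w=p2w(W,np.array([(353,238),(471,239),(469,434),(355,433)])/3.3+[200,100],.05)[:,:2]
print(w,w.mean(0)); d=(w[0]+w[1]-w[2]-w[3]);print(np.degrees(np.arctan2(d[1],d[0])))
goal([*w.mean(0),.012],88)
E
```

```text
[[ 0.38681372 -0.02220541]
 [ 0.41528727 -0.02338288]
 [ 0.41406316 -0.07381555]
 [ 0.38497055 -0.07258301]] [ 0.40028368 -0.04799671]
88.25723689313666
offset [0.001  0.0017 0.1266] twist [-0.   -0.    0.13] now [ 0.3986 -0.049   0.1386] yaw 88.13 t 16.8
```

```bash
python3 -m crank '[{"offset":[0,0.0015,0.04],"twist":[0,0,0]},{"offset":[0,0.0015,0.08],"twist":[0,0,0]},{"offset":[0,0.0015,0.11],"twist":[0,0,0]},{"offset":[0,0.0015,0.123],"twist":[0,0,0]},{"offset":[0,0.0015,0.123],"twist":[0,0,0]},{"offset":[0,0.0015,0.123],"twist":[0,0,0]}]'
python3 -m crank '[{"offset":[0,0,0],"twist":[0,0,0]},{"offset":[0,0,0],"twist":[0,0,0]},{"offset":[0,0,0],"twist":[0,0,0]},{"offset":[0,0,0],"twist":[0,0,0]},{"offset":[0,0,0],"twist":[0,0,0]},{"offset":[0,0,0],"twist":[0,0,0]}]' 0 45
```

```text
t: 17.55
tool_pos: [0.4014, -0.0494, 0.017]
tool_rot: [2.258, 2.181, 0.002]
contact_force: [0.0, 0.8, -0.1]
opening: 0.0853
grip_force: 0.0
t: 18.3
tool_pos: [0.4005, -0.0491, 0.0161]
tool_rot: [2.259, 2.182, 0.0]
contact_force: [-1.3, 1.0, 5.3]
opening: 0.0295
grip_force: 45.6
```

```bash
python3 -m crank '[{"offset":[0,0,-0.008],"twist":[0,0,0]},{"offset":[0,0,-0.03],"twist":[0,0,0]},{"offset":[0,0,-0.07],"twist":[0,0,0]},{"offset":[0,0,-0.11],"twist":[0,0,0]},{"offset":[0,0,-0.134],"twist":[0,0,0]},{"offset":[0,0,-0.134],"twist":[0,0,0]}]'
python3 -c "
from h import *
goal([.605,.085,.15],88)"
```

```text
t: 19.05
tool_pos: [0.4012, -0.0493, 0.1514]
tool_rot: [2.257, 2.18, 0.003]
contact_force: [0.8, -0.4, -2.1]
opening: 0.0294
grip_force: 45.1
offset [0.1413 0.199  0.002 ] twist [0.23 0.06 0.02] now [ 0.4012 -0.0493  0.1514] yaw 88.02 t 19.05
```

```bash
python3 -m crank '[{"offset":[0.015,0.02,0],"twist":[0,0,0]},{"offset":[0.035,0.05,0],"twist":[0,0,0]},{"offset":[0.06,0.085,0],"twist":[0,0,0]},{"offset":[0.085,0.12,0],"twist":[0,0,0]},{"offset":[0.11,0.155,0],"twist":[0,0,0]},{"offset":[0.13,0.183,0],"twist":[0,0,0]},{"offset":[0.139,0.195,0],"twist":[0,0,0]},{"offset":[0.141,0.199,0],"twist":[0,0,0]},{"offset":[0.141,0.199,0],"twist":[0,0,0]},{"offset":[0.141,0.199,0],"twist":[0,0,0]}]'
python3 - <<'E'
from h import *
W=cam("wrist");im=get_image("wrist");np.save("w6.npy",im);save("w6.png",im,(160,60,480,300),2.4)
goal([.605,.085,.032],88)
E
```

```text
t: 20.3
tool_pos: [0.6032, 0.0844, 0.1495]
tool_rot: [-2.26, -2.182, 0.001]
contact_force: [-0.2, -0.2, -1.9]
opening: 0.0294
grip_force: 45.3
offset [0.0006 0.0017 0.1177] twist [-0.    0.01 -0.03] now [0.6033 0.0844 0.1497] yaw 87.97 t 20.35
```

View pics/w6.png

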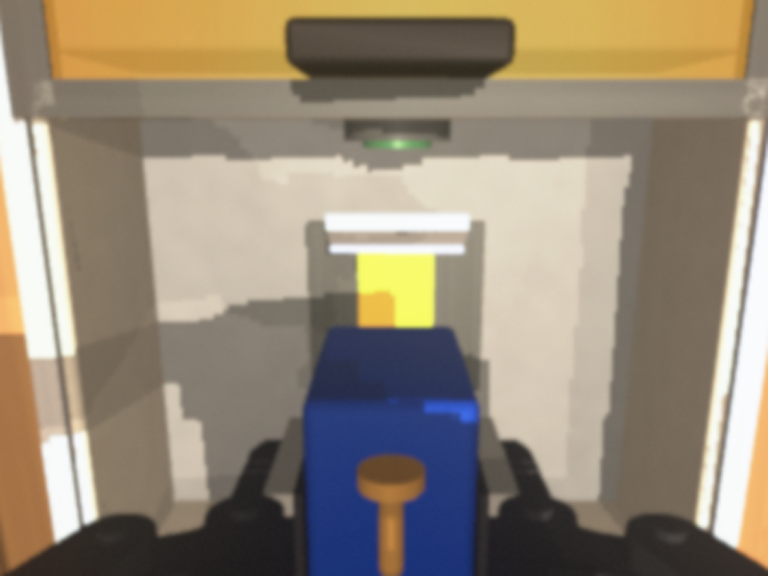

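```bash
python3 -m crank '[{"offset":[0.0006,0.0018,0.01],"twist":[0,0,0]},{"offset":[0.0006,0.0018,0.025],"twist":[0,0,0]},{"offset":[0.0006,0.0018,0.045],"twist":[0,0,0]},{"offset":[0.0006,0.0018,0.065],"twist":[0,0,0]},{"offset":[0.0006,0.0018,0.085],"twist":[0,0,0]},{"offset":[0.0006,0.0018,0.1],"twist":[0,0,0]},{"offset":[0.0006,0.0018,0.108],"twist":[0,0,0]},{"offset":[0.0006,0.0018,0.112],"twist":[0,0,0]},{"offset":[0.0006,0.0018,0.114],"twist":[0,0,0]},{"offset":[0.0006,0.0018,0.1145],"twist":[0,0,0]},{"offset":[0.0006,0.0018,0.1145],"twist":[0,0,0]}]'
python3 -c "
from h import *
goal([.605,.085,.032],88)"
```

```text
t: 21.72
tool_pos: [0.6061, 0.0855, 0.0357]
tool_rot: [2.259, 2.182, 0.001]
contact_force: [0.1, 0.1, -1.9]
opening: 0.0294
grip_force: 45.3
offset [-0.0006 -0.0011  0.0037] twist [ 0.06 -0.    0.01] now [0.6061 0.0855 0.0357] yaw 88.01 t 21.725
```

```bash
python3 -m crank '[{"offset":[-0.0005,-0.0008,0.001],"twist":[0,0,0]},{"offset":[-0.0005,-0.0008,0.002],"twist":[0,0,0]},{"offset":[-0.0005,-0.0008,0.0025],"twist":[0,0,0]},{"offset":[-0.0005,-0.0008,0.003],"twist":[0,0,0]},{"offset":[-0.0005,-0.0008,0.003],"twist":[0,0,0]},{"offset":[-0.0005,-0.0008,0.003],"twist":[0,0,0]}]'
python3 -c "
from h import *
goal([.605,.085,.032],88)"
```

```text
t: 22.48
tool_pos: [0.6049, 0.0851, 0.0321]
tool_rot: [-2.26, -2.183, -0.0]
contact_force: [-0.1, 0.9, -2.3]
opening: 0.0295
grip_force: 45.4
offset [-0.0001  0.0001  0.0001] twist [ 0.   -0.    0.01] now [0.6049 0.0851 0.0321] yaw 88.01 t 22.475
```

```bash
python3 -m crank '[{"offset":[0,0,0.0005],"twist":[0,0,0]},{"offset":[0,0,0.0005],"twist":[0,0,0]},{"offset":[0,0,0.001],"twist":[0,0,0]},{"offset":[0,0,0.001],"twist":[0,0,0]}]'
```

```text
t: 22.98
tool_pos: [0.605, 0.0851, 0.0321]
tool_rot: [-2.259, -2.183, 0.0]
contact_force: [-4.2, -0.3, 5.6]
opening: 0.0298
grip_force: 46.3
```

```bash
python3 -m crank '[{"offset":[0,0,0],"twist":[0,0,0]},{"offset":[0,0,0],"twist":[0,0,0]},{"offset":[0,0,0],"twist":[0,0,0]},{"offset":[0,0,0],"twist":[0,0,0]},{"offset":[0,0,-0.01],"twist":[0,0,0]},{"offset":[0,0,-0.04],"twist":[0,0,0]},{"offset":[0,0,-0.08],"twist":[0,0,0]},{"offset":[0,0,-0.12],"twist":[0,0,0]},{"offset":[0,0,-0.15],"twist":[0,0,0]},{"offset":[-0.03,0,-0.15],"twist":[0,0,0]},{"offset":[-0.03,0,-0.15],"twist":[0,0,0]}]' 1
python3 - <<'E'
from h import *
W=cam("wrist");im=get_image("wrist");np.save("w7.npy",im);np.save("w7T.npy",W[1]);save("w7.png",im,(200,40,440,220),3.3)
goal([.6076,.1722,.23],-2)
E
```

```text
t: 24.35
tool_pos: [0.6043, 0.0539, 0.1825]
tool_rot: [2.261, 2.179, 0.002]
contact_force: [-0.6, 0.3, -1.1]
opening: 0.0853
grip_force: 0.0
offset [ 0.1175 -0.0005 -0.0482] twist [ 1.000e-02 -5.000e-02  8.994e+01] now [0.6039 0.0548 0.1817] yaw 87.94 t 24.4
```

View pics/w7.png

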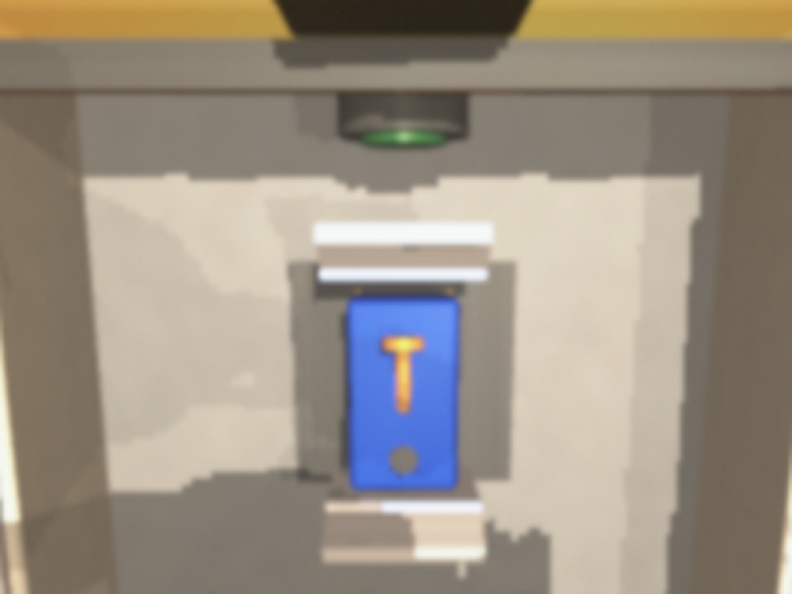

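```bash
python3 - <<'E'
from h import *
K=get_calibration("wrist")["intrinsics"];W=(K,np.load("w7T.npy"));f=lambda p,z:p2w(W,np.array(p)/3.3+[200,40],z)[:,:2]
w=f([(348,297),(459,297),(458,488),(350,488)],.066)
print(w,w.mean(0)); d=(w[0]+w[1]-w[2]-w[3]);print(np.degrees(np.arctan2(d[1],d[0])))
c=f([(319,280),(488,280),(482,502),(328,502)],.062);print("cheeks",c,c.mean(0))
E
```

```text
[[0.59177115 0.11234668]
 [0.62068826 0.11127208]
 [0.61929399 0.06012549]
 [0.58963454 0.06124513]] [0.60534699 0.08624735]
88.02222558528366
cheeks [[0.58414576 0.11683709]
 [0.62865137 0.1151854 ]
 [0.62613299 0.05487953]
 [0.58301407 0.05650924]] [0.60548605 0.08585281]
```

```bash
python3 -m crank '[{"offset":[0.04,0,-0.02],"twist":[0,0,10]},{"offset":[0.08,0,-0.02],"twist":[0,0,20]},{"offset":[0.118,0,-0.02],"twist":[0,0,30]},{"offset":[0.118,0,-0.02],"twist":[0,0,40]},{"offset":[0.118,0,-0.02],"twist":[0,0,50]},{"offset":[0.118,0,-0.02],"twist":[0,0,60]},{"offset":[0.118,0,-0.02],"twist":[0,0,70]},{"offset":[0.118,0,-0.02],"twist":[0,0,80]},{"offset":[0.118,0,-0.02],"twist":[0,0,89.9]},{"offset":[0.118,0,-0.02],"twist":[0,0,89.9]},{"offset":[0.118,0,-0.02],"twist":[0,0,89.9]}]' 1 25
python3 -c "
from h import *
goal([.608,.1722,.103],-2)"
```

```text
t: 25.78
tool_pos: [0.6077, 0.1735, 0.2008]
tool_rot: [-3.141, 0.047, 0.001]
contact_force: [0.2, -0.4, -0.1]
opening: 0.0855
grip_force: 0.0
offset [0.0004 0.0013 0.0978] twist [-0.01  0.03  0.28] now [0.6077 0.1735 0.2008] yaw -1.72 t 25.775
```

```bash
python3 -m crank '[{"offset":[0,0.001,0.04],"twist":[0,0,0]},{"offset":[0,0.001,0.075],"twist":[0,0,0]},{"offset":[0,0.001,0.098],"twist":[0,0,0]},{"offset":[0,0.001,0.098],"twist":[0,0,0]}]' 1 25
python3 -m crank '[{"offset":[0,0,0],"twist":[0,0,0]},{"offset":[0,0,0],"twist":[0,0,0]},{"offset":[0,0,0],"twist":[0,0,0]},{"offset":[0,0,0],"twist":[0,0,0]},{"offset":[0,0,0],"twist":[0,0,0]},{"offset":[0,0,0],"twist":[0,0,0]}]' 0 25
```

```text
t: 26.28
tool_pos: [0.606, 0.1718, 0.1004]
tool_rot: [3.14, -0.049, -0.008]
contact_force: [-0.7, -0.7, 0.2]
opening: 0.0857
grip_force: 0.0
t: 27.02
tool_pos: [0.6082, 0.1721, 0.1037]
tool_rot: [-3.141, 0.052, -0.001]
contact_force: [-0.9, -0.4, 3.4]
opening: 0.0092
grip_force: 28.6
```

```bash
python3 -m crank '[{"offset":[0,0.01,0],"twist":[0,0,0]},{"offset":[0,0.03,0],"twist":[0,0,0]},{"offset":[0,0.055,0],"twist":[0,0,0]},{"offset":[0,0.08,0],"twist":[0,0,0]},{"offset":[0,0.105,0],"twist":[0,0,0]},{"offset":[0,0.13,0],"twist":[0,0,0]},{"offset":[0,0.15,0],"twist":[0,0,0]},{"offset":[0,0.16,0],"twist":[0,0,0]},{"offset":[0,0.164,0],"twist":[0,0,0]},{"offset":[0,0.167,0],"twist":[0,0,0]},{"offset":[0,0.168,0],"twist":[0,0,0]},{"offset":[0,0.168,0],"twist":[0,0,0]}]' - 25
```

```text
t: 28.52
tool_pos: [0.6022, 0.0073, 0.1037]
tool_rot: [-3.133, 0.052, -0.001]
contact_force: [-1.6, 16.7, 5.3]
opening: 0.0095
grip_force: 29.5
```

```bash
python3 -m crank '[{"offset":[0,-0.002,0],"twist":[0,0,0]},{"offset":[0,-0.002,0],"twist":[0,0,0]}]' - 25
python3 -m crank '[{"offset":[0,0,0],"twist":[0,0,0]},{"offset":[0,0,0],"twist":[0,0,0]},{"offset":[0,0,0],"twist":[0,0,0]},{"offset":[0,0,0],"twist":[0,0,0]},{"offset":[0,0,-0.03],"twist":[0,0,0]},{"offset":[0,0,-0.07],"twist":[0,0,0]},{"offset":[-0.05,0,-0.12],"twist":[0,0,0]},{"offset":[-0.05,-0.03,-0.16],"twist":[0,0,0]},{"offset":[-0.05,-0.03,-0.16],"twist":[0,0,0]},{"offset":[-0.05,-0.03,-0.16],"twist":[0,0,0]}]' 1
python3 - <<'E'
from h import *
np.set_printoptions(precision=4,suppress=True)
W=cam("wrist");im=get_image("wrist");g=im.max(2)
m=(g<75).astype(np.uint8)
n,l,s,c=cv2.connectedComponentsWithStats(m)
e=w2p(W,[(.602,.0073,.13)])[0];print("expected tab top px",e)
for i in range(1,n):
    if 60<s[i,4]<5000 and abs(c[i]-e).max()<60: print(s[i],c[i],p2w(W,[(s[i,0]+s[i,2]/2,c[i][1])],.13))
for r in cut_out("blue_center","wrist")[:3]: print(r["confidence"],r["rect"],p2w(W,r["rect"][:2],.05)[0])
E
```

```text
t: 28.78
tool_pos: [0.6022, 0.0073, 0.1037]
tool_rot: [-3.137, 0.052, -0.0]
contact_force: [-1.3, 9.4, 5.7]
opening: 0.0097
grip_force: 29.0
t: 30.02
tool_pos: [0.5534, 0.0377, 0.2628]
tool_rot: [3.141, -0.051, -0.0]
contact_force: [-0.0, -0.1, 0.4]
opening: 0.085
grip_force: 0.0
expected tab top px [354.6495 137.3338]
[347 112   3  49 138] [348.0362 136.0797] [[0.6033 0.0129 0.13  ]]
0.84 [595.0, 256.6, 69.4, 54.1] [ 0.4305 -0.3197  0.05  ]
0.59 [624.0, 104.8, 32.1, 41.2] [ 0.6231 -0.3116  0.05  ]
```

```bash
python3 -c "
from station import *
print(finish_job())"
```

```text
the job is handed in; nothing more can be done
None
```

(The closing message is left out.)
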